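# Dry run along a tacked weld joint

### The arm

A 6-joint arm with a two-finger parallel gripper is mounted at the origin on the work surface. World frame = base frame: x ahead of the robot, y to its left, z up, the work surface at z = 0. Lengths are in m, angles in rad, forces in N, time in s.
With the tool pointing down it reaches from about 0.325 to 0.775 m from the base axis. Payload 9.3 kg.
Tool frame: the origin (TCP) lies between the finger pads, 19 mm behind the fingertips; this is the grasp point; z points along the fingers, y is the line along which they close (so a half turn about z gives the same grasp; the last joint's range is limited). The gripper opens to 85 mm and grips with 20 to 120 N. Pads are 22 mm wide; open, the fingers measure 114 mm over their backs; the gripper's body (76 mm by 85 mm) begins 54 mm behind the grasp point. The pads swing forward as they close: fully open they stand 13 mm farther back than shut.
Start: joints at [-1.433, 0.259, 0.021, 1.334, 0, 1.418], TCP at [0.158, -0.527, 0.25] pointing down, gripper open.
Joint ranges: [-3.04, 3.04], [-0.91, 1.82], [-1.04, 1.36], [-1.92, 1.95], [-1.52, 1.45], [-3.14, 3.14]. Speed limits (rad/s): [2.22, 2.22, 2.79, 3.14, 3.14, 3.14].

### API

Orientations are given as a unit quaternion [x, y, z, w].
In Python, from plant import * gives the robot as it stands.
- The arm moves only by the tool step_arm, never from a script. Its argument "targets" is a list of rows, each a list of 7 numbers: the shift along the tool's x, y, z in mm, then the turn, a rotation vector about the tool's x, y, z in rad, then the finger opening in mm, from 0 to 85.4. In form: [[tx, ty, tz, wx, wy, wz, fingers], ...]. A call has 1 to 12 rows; each row is the pose to reach, as a shift and turn from the pose commanded when the call began, along the tool's axes at that moment; what a row does not reach only later rows make up. A row lasts 1/8 s, in which the tool goes at most 62.5 mm and 10.7 degrees, less where a joint would pass 70% of its speed; a pose out of reach is approached as far as the arm can. A call with a gripper value outside its range is refused whole. The fingers move at their own pace and stop on an object; the grip force is fixed at half the most. Time passes only in rows, so rows that repeat a pose let the fingers close. It gives the time, the measured TCP pose, the force, the opening and the grip force at its end, in the units of the state.
- observe(): the state, without advancing time (a new reading comes with each control period).
- grab_frame(name): name is "side" or "top" or "wrist"; returns a dict with "color" (384x512x3 uint8, red, green, blue), "z_map" (384x512 float32, m along the optical axis (not along the pixel's ray), 0 where there is no reading), "mtx" (3x3 intrinsics, pixels), "world_to_cam" (4x4, takes a point from world to camera coordinates). Camera axes: x right, y up, looking along -z (the intrinsics and any distortion apply to the point x, -y, -z); pixel columns grow to the right and rows downward; lengths in m; the calibration is good to about 2 mm. A picture is of the moment at which its call begins.
- job_done(): hands the job in; it is judged then, once.
The state is a dict: "t": time; "qpos": joint angles; "dq": joint speeds; "joint_efforts": joint torques, N m; "tool_pos": TCP position; "tool_rot": TCP orientation; "force": force on the tool from outside, world axes, zero at the start; "moment": the same for the moment, N m; "gripper_width": finger opening in m; "grasp_force": force on a finger pad.
Only numpy, scipy, OpenCV 4.12 (cv2) and the standard library are available. Lean on these libraries where they do the work, as an engineer would, in place of code of your own. Each camera call takes 0.05 s, during which the arm holds its last target. There are 200 camera calls.

### The job

Two patched steel plates lie on the welding bench: one already has a continuous weld bead, the other is only held by six separate short tacks. Do a dry run of the weld on the tacked one: with the fingertips pointing straight down about a centimetre above the joint, start over the tack nearest the plate's run-on tab and follow the row of tacks round the corner of the patch to the last one, touching and shifting nothing. The program finishes while holding there, the fingertips still pointing at the last tack.

Things in the scene. Friction and masses are not known exactly. Their poses are not given: they have to be found in the camera images.
- tacked_plate: loose dark steel plate 160 x 130 x 8 mm lying flat, with a patch 110 x 84 x 6 mm centred on top; left or right on the bench, any yaw. Origin: centre of its underside, x along 160 mm, z up. Six separate tacks on the patch's edge: a row along the -y long edge, round the corner, along the +x edge. A run-on tab 24 mm wide sticks out 30 mm at -x, in line with the long row (centre x -94, y -43 mm)
- welded_plate: the finished plate: same size, same tab and same origin and axes as the tacked plate, but with one continuous weld bead along the same two edges of the patch. To be left alone
- tack1 (a point): first tack, the one nearest the run-on tab: steel bead about 22 mm long and 12 mm wide; this point is the middle of its top, 17 mm above the bench, at x -50, y -43 mm in the tacked plate's frame
- tack2 (a point): second tack: steel bead about 22 mm long and 12 mm wide; this point is the middle of its top, 17 mm above the bench, at x -15, y -43 mm in the tacked plate's frame
- tack3 (a point): third tack: steel bead about 22 mm long and 12 mm wide; this point is the middle of its top, 17 mm above the bench, at x 20, y -43 mm in the tacked plate's frame
- tack4 (a point): fourth tack, L-shaped, on the corner of the patch: steel bead about 18 mm long and 12 mm wide; this point is the middle of its top, 17 mm above the bench, at x 56, y -43 mm in the tacked plate's frame
- tack5 (a point): fifth tack, past the corner: steel bead about 22 mm long and 12 mm wide; this point is the middle of its top, 17 mm above the bench, at x 56, y -8 mm in the tacked plate's frame
- tack6 (a point): sixth and last tack, where the dry run finishes: steel bead about 22 mm long and 12 mm wide; this point is the middle of its top, 17 mm above the bench, at x 56, y 27 mm in the tacked plate's frame
- square_tube: 30 x 30 mm steel square tube offcut, 45 mm tall, standing on the tacked plate's patch, near the edge away from the tacks (top 59 mm above the bench). Bystander; origin at its underside
- round_tube: round steel tube offcut, 32 mm across and 40 mm tall, standing on the welded plate's patch. Bystander; origin at its underside
- angle_piece: 60 mm length of 40 mm angle steel, 40 mm high, on the bench between the two plates. Bystander; origin at its underside
- wire_brush: wire brush lying on the bench between the robot and the plates. Bystander; origin at its underside
- slag_hammer: hammer lying across the bench beyond the plates. Bystander; origin at its underside
- flat_bar: steel flat bar 160 x 30 x 6 mm lying beyond the plates. Bystander; origin at its underside
- channel_piece: 80 mm length of steel channel, 50 mm wide and 35 mm high, left of the plates. Bystander; origin at its underside
- pliers: steel pliers lying right of the plates. Bystander; origin at its underside
Not all that is in view belongs to the job. Leave any orange look-alike of the tacked_plate alone.

How it is judged:
By the outcome, as a careful person would: the job done as asked, in the order asked, and still so for the second after the job is handed in, while the arm keeps its last pose, push and grip.
It also fails if it takes over 40 s, if anything falls off the work surface, if the arm or the gripper's body presses on something with over 40 N, if the wrist force passes 120 N, or if a joint passes its speed limit or range.

## Working session

There is one attempt and no reset: what is moved stays moved. The work goes in short steps, Python scripts to look and compute and a tool call to move; the robot and the scene stay as the last step left them, time stands still between calls to the robot, and variables do not carry over. Pictures are saved under pics/ and viewed, at most 10 in all, crops included, and the job is handed in when it is done.

Besides the shell and the picture viewer there is one more tool, called after "Emit:" as name(argument=value, ...), one argument or row to a line, values as JSON. step_arm: Moves the arm, as the interface text tells. Its arguments: {"type":"object","properties":{"targets":{"type":"array","items":{"type":"array","items":{"type":"number"}}}},"required":["targets"]}

```bash
mkdir -p pics; python3 - <<'E'
from plant import *
import cv2,pickle
s=observe(); print(s['t'],s['tool_pos'],s['tool_rot'],s['gripper_width'])
d={}
for n in("top","side"):
    f=grab_frame(n); d[n]=f; cv2.imwrite(f"pics/{n}1.png",f["color"][:,:,::-1])
    print(n,f["mtx"].tolist(),f["world_to_cam"].round(4).tolist())
pickle.dump(d,open("f1.pkl","wb"))
E
```

```text
0.0 [ 0.15765634 -0.52665755  0.24936553] [ 9.89450349e-01  1.44870827e-01  1.66726698e-05 -6.71142776e-04] 0.08536572175170389
top [[430.4179044348952, 0.0, 261.7871226847787], [0.0, 430.4179044348952, 187.92838508391827], [0.0, 0.0, 1.0]] [[0.0262, -0.9996, -0.0076, -0.0073], [0.9872, 0.0247, 0.1578, -0.5746], [-0.1575, -0.0117, 0.9874, -1.2992], [0.0, 0.0, 0.0, 1.0]]
side [[360.9128783558952, 0.0, 255.03250991197015], [0.0, 360.9128783558952, 196.97734451342157], [0.0, 0.0, 1.0]] [[-0.9956, -0.0934, 0.0005, 0.5649], [0.0609, -0.6451, 0.7617, -0.096], [-0.0708, 0.7584, 0.6479, -0.983], [0.0, 0.0, 0.0, 1.0]]
```

View pics/top1.png

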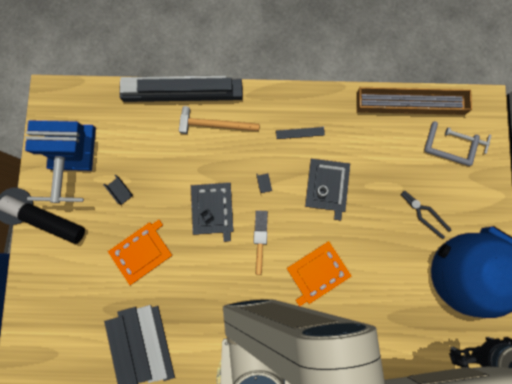

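View pics/side1.png

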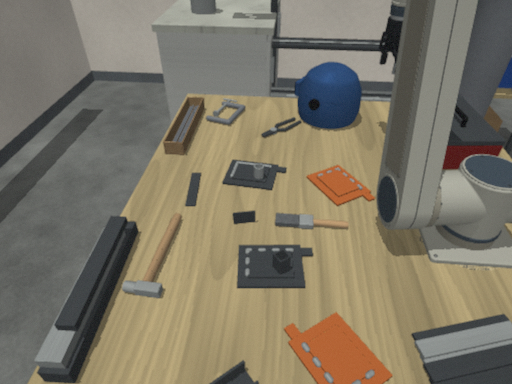

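Candidates in the top picture:
- Dark plate at (211,209), with separate tacks and the square tube.
- Dark plate at (328,185), with a continuous bead and the round tube.
- Orange look-alikes at (140,252) and (320,272).

I choose (211,209). Its tab is at (228,237), the long row runs up its right side, and the short row runs along the top. Next I check this in a crop and measure.

```bash
cat > h.py <<'E'
import numpy as np,cv2
T=np.array([[-50,-43],[-15,-43],[20,-43],[56,-43],[56,-8],[56,27]])/1000.
def ray(f,uv,z):
    W=f["world_to_cam"];R,t=W[:3,:3],W[:3,3];K=f["mtx"]
    p=np.c_[np.atleast_2d(uv),np.ones(len(np.atleast_2d(uv)))]@np.linalg.inv(K).T
    d=(p*[1,-1,-1])@R; c=-R.T@t
    return c+d*((z-c[2])/d[:,2])[:,None]
def proj(f,P):
    W=f["world_to_cam"];q=np.atleast_2d(P)@W[:3,:3].T+W[:3,3];q=q*[1,-1,-1]
    p=q@f["mtx"].T;return p[:,:2]/p[:,2:]
def fit(P,M=T):
    a,b=M-M.mean(0),P-P.mean(0)
    th=np.arctan2((a[:,0]*b[:,1]-a[:,1]*b[:,0]).sum(),(a*b).sum())
    R=np.array([[np.cos(th),-np.sin(th)],[np.sin(th),np.cos(th)]])
    t=P.mean(0)-R@M.mean(0);return th,R,t,np.linalg.norm(P-M@R.T-t,axis=1)
def blobs(f,box,thr):
    x0,y0,x1,y1=box;g=cv2.cvtColor(f["color"],cv2.COLOR_RGB2GRAY)[y0:y1,x0:x1]
    hsv=cv2.cvtColor(f["color"],cv2.COLOR_RGB2HSV)[y0:y1,x0:x1]
    m=((g>thr)&(hsv[...,1]<70)).astype(np.uint8)
    n,l,s,c=cv2.connectedComponentsWithStats(m)
    return [(tuple((c[i]+[x0,y0]).round(2)),int(s[i,4])) for i in range(1,n) if s[i,4]>5]
E
python3 - <<'E'
import pickle;from h import *
d=pickle.load(open("f1.pkl","rb"))
a=cv2.resize(d["top"]["color"][170:250,180:245],None,fx=6,fy=6,interpolation=cv2.INTER_CUBIC)
b=cv2.resize(d["side"]["color"][235:295,230:320],None,fx=4,fy=4,interpolation=cv2.INTER_CUBIC)
o=np.zeros((480,760,3),np.uint8);o[:,:390]=a;o[:240,395:755]=b
cv2.imwrite("pics/crop1.png",o[:,:,::-1])
for n,box in(("top",(190,180,236,244)),("side",(236,243,306,290))):
    for uv,s in blobs(d[n],box,110): print(n,uv,s,ray(d[n],uv,.017)[0].round(4))
E
```

```text
top (np.float64(201.5), np.float64(190.5)) 20 [0.5661 0.1999 0.017 ]
top (np.float64(212.82), np.float64(189.88)) 17 [0.569  0.1639 0.017 ]
top (np.float64(223.05), np.float64(189.75)) 20 [0.5702 0.1312 0.017 ]
top (np.float64(224.11), np.float64(200.06)) 18 [0.5371 0.1265 0.017 ]
top (np.float64(224.94), np.float64(211.17)) 18 [0.5018 0.1225 0.017 ]
top (np.float64(225.35), np.float64(222.3)) 20 [0.4666 0.1198 0.017 ]
side (np.float64(301.67), np.float64(246.5)) 6 [0.4377 0.1085 0.017 ]
side (np.float64(248.0), np.float64(249.82)) 22 [0.5728 0.1324 0.017 ]
side (np.float64(261.5), np.float64(249.0)) 20 [0.539  0.1265 0.017 ]
side (np.float64(275.32), np.float64(249.0)) 19 [0.5042 0.1232 0.017 ]
side (np.float64(289.0), np.float64(249.0)) 21 [0.4697 0.1199 0.017 ]
side (np.float64(246.75), np.float64(260.3)) 20 [0.5722 0.1664 0.017 ]
side (np.float64(246.52), np.float64(271.64)) 25 [0.5689 0.2008 0.017 ]
```

View pics/crop1.png

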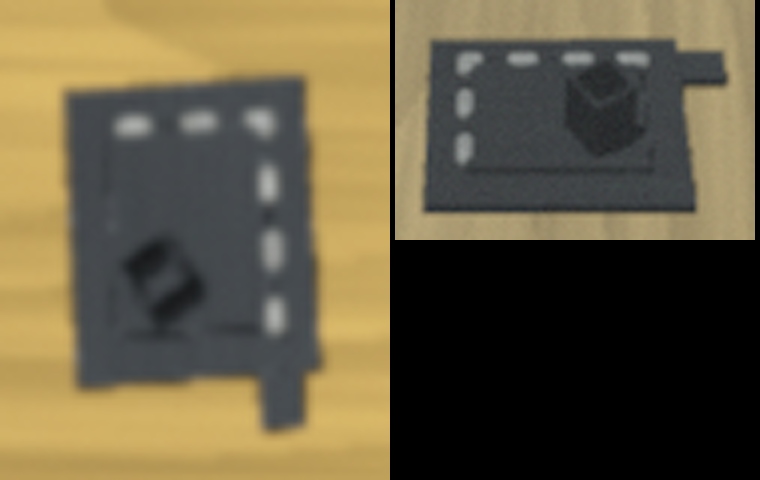

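The crop confirms the choice: six separate tacks, with the tab at lower right (228,237) and the square tube at lower left of the patch. Next I fit the plate pose, then check tube clearance and the helmet near the start.

```bash
python3 - <<'E'
import pickle;from h import *
d=pickle.load(open("f1.pkl","rb"))
top=np.array([[225.35,222.3],[224.94,211.17],[224.11,200.06],[223.05,189.75],[212.82,189.88],[201.5,190.5]])
side=np.array([[289,249],[275.32,249],[261.5,249],[248,249.82],[246.75,260.3],[246.52,271.64]])
Ps=[ray(d[n],u,.017)[:,:2] for n,u in(("top",top),("side",side))]
for P in Ps+[sum(Ps)/2]:
    th,R,t,e=fit(P);print(th.round(4),t.round(4),(e*1e3).round(1))
print((T@R.T+t).round(4).tolist())
print("tube",R.T@(ray(d["top"],[207.5,216.7],.059)[0,:2]-t))
# helmet: blue pixels with depth
f=d["top"];h=cv2.cvtColor(f["color"],cv2.COLOR_RGB2HSV)
m=(h[...,0]>100)&(h[...,0]<125)&(h[...,1]>150)&(h[...,2]>60);m[:,:400]=0
v,u=np.nonzero(m&(f["z_map"]>0));z=f["z_map"][v,u]
q=np.c_[(u-f["mtx"][0,2])/f["mtx"][0,0]*z,-(v-f["mtx"][1,2])/f["mtx"][0,0]*z,-z]
W=f["world_to_cam"];p=(q-W[:3,3])@W[:3,:3]
print("helmet",np.percentile(p,[1,50,99],axis=0).round(3))
E
```

```text
0.0963 [0.5123 0.1674] [0.  0.7 0.8 2.3 0.9 0.7]
0.1024 [0.5148 0.1681] [0.4 0.6 0.9 2.5 1.  1.2]
0.0994 [0.5135 0.1678] [0.2 0.7 0.6 2.4 0.6 0.9]
[[0.468, 0.12], [0.5029, 0.1235], [0.5377, 0.1269], [0.5735, 0.1305], [0.57, 0.1653], [0.5666, 0.2002]]
tube [-0.03390528  0.00683073]
helmet [[ 0.222 -0.685  0.117]
 [ 0.336 -0.594  0.181]
 [ 0.45  -0.521  0.211]]
```

Emit:
step_arm(
  targets=[
    [0, 0, -40, 0, 0, 0, 85],
    [0, -20, -60, 0, 0, 0, 60],
    [30, -60, -60, 0, 0, -0.12, 30],
    [65, -100, -60, 0, 0, -0.25, 0],
    [105, -145, -60, 0, 0, -0.4, 0],
    [145, -190, -60, 0, 0, -0.55, 0],
    [185, -235, -60, 0, 0, -0.7, 0],
    [230, -280, -60, 0, 0, -0.85, 0],
    [275, -325, -60, 0, 0, -1.0, 0],
    [320, -370, -60, 0, 0, -1.15, 0],
    [365, -415, -40, 0, 0, -1.28, 0],
    [400, -450, 0, 0, 0, -1.38, 0],
  ],
)

```text
t: 1.6
tool_pos: [0.41, 0.0153, 0.255]
tool_rot: [0.669, 0.743, 0.001, 0.001]
force: [1.0, 0.0, 0.2]
gripper_width: 0.0001
grasp_force: 0.0
```

Emit:
step_arm(
  targets=[
    [40, 40, 0, 0, 0, 0, 0],
    [80, 80, 0, 0, 0, 0, 0],
    [100, 100, 0, 0, 0, 0, 0],
    [100, 100, 0, 0, 0, 0, 0],
    [100, 100, 0, 0, 0, 0, 0],
  ],
)

```text
t: 2.22
tool_pos: [0.4977, 0.1223, 0.2545]
tool_rot: [0.671, 0.742, -0.0, -0.0]
force: [-0.2, -1.1, -0.0]
gripper_width: 0.0001
grasp_force: 0.0
```

```bash
python3 - <<'E'
from plant import *
import pickle;from h import *
s=observe();print(s['t'],s['tool_pos'],s['tool_rot'])
f=grab_frame("wrist");pickle.dump((s,f),open("w1.pkl","wb"))
cv2.imwrite("pics/w1.png",f["color"][:,:,::-1])
print(proj(f,[[.468,.12,.017],[.5735,.1305,.017],[.5666,.2002,.017],s['tool_pos']]).round(1).tolist())
for uv,a in blobs(f,(0,0,512,384),120):
    if a>60: print(uv,a,ray(f,uv,.017)[0].round(4))
E
```

```text
2.225 [0.49773934 0.12230276 0.25450703] [ 6.70829487e-01  7.41611417e-01 -4.61988705e-04 -3.02845048e-04]
[[231.2, 167.4], [314.2, 167.6], [317.7, 110.5], [253.7, 262.9]]
(np.float64(503.69), np.float64(66.98)) 378 [0.7734 0.2698 0.017 ]
(np.float64(317.37), np.float64(112.34)) 122 [0.5666 0.198  0.017 ]
(np.float64(315.49), np.float64(141.39)) 112 [0.5698 0.1634 0.017 ]
(np.float64(312.19), np.float64(167.28)) 111 [0.5709 0.1306 0.017 ]
(np.float64(259.74), np.float64(168.69)) 89 [0.5045 0.122  0.017 ]
(np.float64(285.73), np.float64(169.0)) 97 [0.5376 0.125  0.017 ]
(np.float64(193.23), np.float64(244.08)) 758 [0.4242 0.0075 0.017 ]
```

View pics/w1.png

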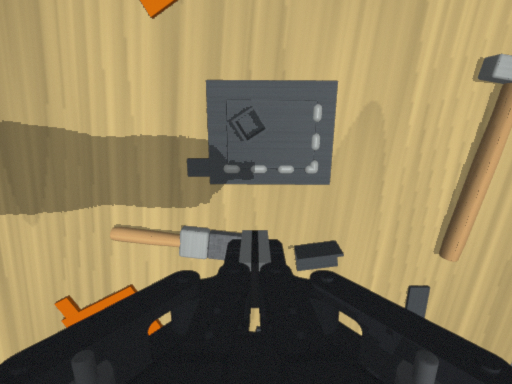

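The wrist view shows the tacked plate: its tab is at (200,167), the long row runs (231..312,168) and the short row goes up to (317,112). The square tube is at (247,124) and the closed fingertips at (256,235).

```bash
cat >> h.py <<'E'
def wfit(f,guess,half=14):
    out=[]
    for p in proj(f,np.c_[guess,np.full(6,.017)]):
        x,y=p.round().astype(int);box=(max(x-half,0),max(y-half,0),x+half,y+half)
        g=cv2.cvtColor(f["color"],cv2.COLOR_RGB2GRAY)[box[1]:box[3],box[0]:box[2]]
        th,m=cv2.threshold(g,0,255,cv2.THRESH_OTSU)
        n,l,s,c=cv2.connectedComponentsWithStats(m)
        i=1+np.argmax(s[1:,4]);out.append(c[i]+box[:2])
        print((c[i]+box[:2]).round(1),s[i,4],th)
    return np.array(out)
E
python3 - <<'E'
import pickle;from h import *
s,f=pickle.load(open("w1.pkl","rb"))
G=np.array([[0.468, 0.12], [0.5029, 0.1235], [0.5377, 0.1269], [0.5735, 0.1305], [0.57, 0.1653], [0.5666, 0.2002]])
P=ray(f,wfit(f,G),.017)[:,:2];i=[0,1,2,4,5]
th,R,t,e=fit(P[i],T[i]);print(th,t,e*1e3);print((T@R.T+t).round(4).tolist())
E
```

```text
[236.4 156.8] 143 73.0
[259.6 168.6] 93 114.0
[285.7 169. ] 97 117.0
[312.2 167.3] 111 117.0
[315.5 141.3] 111 122.0
[317.4 112.3] 121 122.0
0.028098073852510532 [0.51633642 0.17017785] [10.32772801  5.01047982  2.76035259  2.74692471  5.01188637]
[[0.4676, 0.1258], [0.5026, 0.1268], [0.5375, 0.1278], [0.5735, 0.1288], [0.5725, 0.1638], [0.5716, 0.1987]]
```

```bash
python3 - <<'E'
import pickle;from h import *
d=pickle.load(open("f1.pkl","rb"));s,f=pickle.load(open("w1.pkl","rb"))
d["wrist"]=f
top=np.array([[225.35,222.3],[224.94,211.17],[224.11,200.06],[212.82,189.88],[201.5,190.5]])
side=np.array([[289,249],[275.32,249],[261.5,249],[246.75,260.3],[246.52,271.64]])
wr=np.array([[231.5,169],[259.6,168.6],[285.7,169],[315.5,141.3],[317.4,112.3]])
i=[0,1,2,4,5];A=[]
for n,u in(("top",top),("side",side),("wrist",wr)):
    P=ray(d[n],u,.017)[:,:2];A.append(P);th,R,t,e=fit(P,T[i]);print(n,th.round(4),t.round(4),(e*1e3).round(1))
th,R,t,e=fit(sum(A)/3,T[i]);print(th,t);G=T@R.T+t;print(G.round(4).tolist());np.save("G.npy",G)
x,y,z,w=s['tool_rot'];yaw=2*np.arctan2(y,x);print("yaw",yaw)
ax=np.array([np.cos(yaw),np.sin(yaw)]);ay=np.array([np.sin(yaw),-np.cos(yaw)])
print(((G-s['tool_pos'][:2])@np.c_[ax,ay]*1e3).round(1))
E
```

```text
top 0.0944 [0.5127 0.1672] [0.4 0.5 0.6 0.6 0.7]
side 0.1005 [0.5152 0.1679] [0.2 0.6 0.8 0.9 0.8]
wrist 0.1021 [0.5138 0.1658] [0.1 1.2 0.5 0.5 0.4]
0.0989982460760461 [0.51391041 0.16696457]
[[0.4684, 0.1192], [0.5032, 0.1227], [0.5381, 0.1262], [0.5739, 0.1297], [0.5704, 0.1645], [0.567, 0.1994]]
yaw 1.6709389476015704
[[ -0.1 -29.5]
 [ -0.2   5.5]
 [ -0.2  40.5]
 [ -0.2  76.5]
 [ 34.8  76.5]
 [ 69.8  76.6]]
```

Emit:
step_arm(
  targets=[
    [0, -15, 40, 0, 0, 0, 0],
    [0, -29.5, 90, 0, 0, 0, 0],
    [0, -29.5, 140, 0, 0, 0, 0],
    [0, -29.5, 172, 0, 0, 0, 0],
    [0, -29.5, 172, 0, 0, 0, 0],
    [0, -29.5, 172, 0, 0, 0, 0],
  ],
)

```text
t: 3.02
tool_pos: [0.4696, 0.1193, 0.0843]
tool_rot: [0.671, 0.741, 0.001, 0.001]
force: [0.5, 0.5, 0.7]
gripper_width: 0.0
grasp_force: 0.0
```

```bash
python3 - <<'E'
from plant import *
import pickle;from h import *
s=observe();print(s['t'],s['tool_pos'],s['tool_rot'])
f=grab_frame("wrist");g=grab_frame("side");pickle.dump((s,f,g),open("w2.pkl","wb"))
x,y=s['tool_pos'][:2]
print("tip side z.. ",proj(g,[[x,y,s['tool_pos'][2]-.019],[x,y,.017]]).round(1).tolist(), "wrist",proj(f,[[x,y,s['tool_pos'][2]-.019],[x,y,.017]]).round(1).tolist())
o=np.zeros((480,800,3),np.uint8)
u,v=proj(g,[[x,y,.04]])[0].astype(int)
o[:,:400]=cv2.resize(g["color"][v-48:v+48,u-40:u+40],(400,480),interpolation=cv2.INTER_CUBIC)
print("side crop origin",u-40,v-48,"x5")
o[:300,400:]=cv2.resize(f["color"],(400,300))
cv2.imwrite("pics/w2.png",o[:,:,::-1])
E
```

```text
3.025 [0.46956373 0.11926571 0.08428788] [6.71177779e-01 7.41295914e-01 6.23644519e-04 6.05688149e-04]
tip side z..  [[290.3, 235.6], [289.0, 248.8]] wrist [[253.8, 245.2], [253.9, 214.4]]
side crop origin 249 194 x5
```

View pics/w2.png

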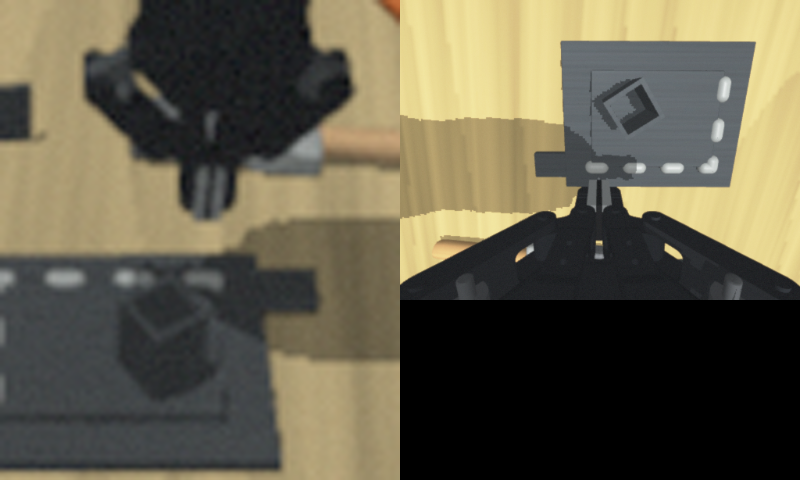

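The side view has the tip bottom at about pixel (290,237), against a prediction of 236, so the 19 mm tip offset holds when the fingers are shut. The wrist crop shows the tip lined up with tack1. I descend to 10 mm above it.

Emit:
step_arm(
  targets=[
    [0, 0, 25, 0, 0, 0, 0],
    [0, 0, 38, 0, 0, 0, 0],
    [0, 0, 38, 0, 0, 0, 0],
    [0, 0, 38, 0, 0, 0, 0],
  ],
)

```text
t: 3.62
tool_pos: [0.4694, 0.1197, 0.0455]
tool_rot: [0.671, 0.742, 0.0, 0.0]
force: [0.0, 0.5, 0.2]
gripper_width: -0.0003
grasp_force: 0.0
```

```bash
cat >> h.py <<'E'
def rel(s):
    G=np.load("G.npy");x,y,z,w=s['tool_rot'];yaw=2*np.arctan2(y,x)
    ax=np.array([np.cos(yaw),np.sin(yaw)]);ay=np.array([np.sin(yaw),-np.cos(yaw)])
    print(s['t'],np.round(s['tool_pos'],4),"z to .046:",round((s['tool_pos'][2]-.046)*1e3,1));print(((G-s['tool_pos'][:2])@np.c_[ax,ay]*1e3).round(1).tolist())
E
python3 - <<'E'
from plant import *
import pickle;from h import *
s=observe();rel(s)
_,f,g=pickle.load(open("w2.pkl","rb"))
for uv,a in blobs(f,(150,80,460,225),130):
    if a>60: print(uv,a,ray(f,uv,.017)[0].round(4))
print(np.load("G.npy").round(4).tolist())
g=grab_frame("side");w=grab_frame("wrist");o=np.zeros((480,800,3),np.uint8)
o[:,:400]=cv2.resize(g["color"][194:290,249:329],(400,480),interpolation=cv2.INTER_CUBIC)
o[:320,400:]=cv2.resize(w["color"][120:280,156:356],(400,320),interpolation=cv2.INTER_CUBIC)
cv2.imwrite("pics/w3.png",o[:,:,::-1])
E
```

```text
3.625 [0.4694 0.1197 0.0455] z to .046: -0.5
[[-0.4, -1.0], [-0.4, 34.0], [-0.5, 69.0], [-0.5, 105.0], [34.5, 105.0], [69.5, 105.1]]
(np.float64(414.46), np.float64(113.83)) 466 [0.5653 0.1979 0.017 ]
(np.float64(406.28), np.float64(166.71)) 405 [0.5686 0.1636 0.017 ]
(np.float64(396.54), np.float64(211.89)) 388 [0.5697 0.1312 0.017 ]
(np.float64(251.4), np.float64(213.9)) 263 [0.4678 0.1195 0.017 ]
(np.float64(301.7), np.float64(214.43)) 301 [0.5033 0.1226 0.017 ]
(np.float64(348.89), np.float64(214.67)) 351 [0.5366 0.1258 0.017 ]
[[0.4684, 0.1192], [0.5032, 0.1227], [0.5381, 0.1262], [0.5739, 0.1297], [0.5704, 0.1645], [0.567, 0.1994]]
```

View pics/w3.png

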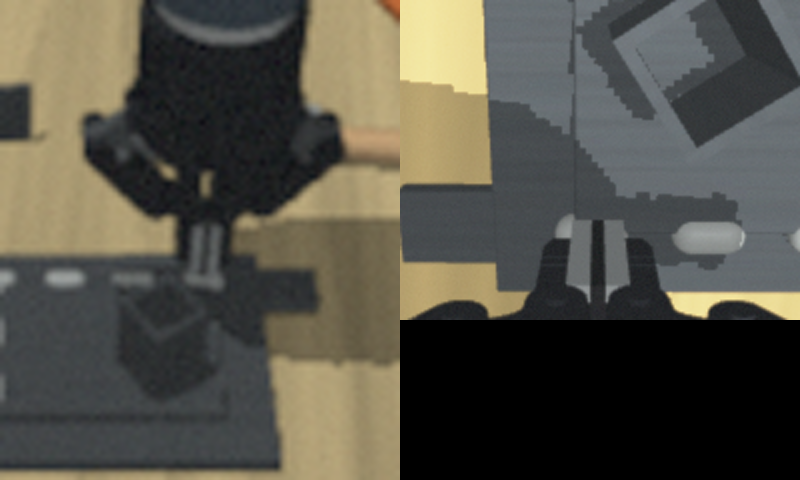

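The tips sit over tack1 with about 10 mm of gap, and the square tube is clear by roughly 18 mm. I trim about 1 mm and follow the long row.

Emit:
step_arm(
  targets=[
    [-0.5, -1.5, -0.5, 0, 0, 0, 0],
    [-0.5, -1.5, -0.5, 0, 0, 0, 0],
    [-0.5, 10, -0.5, 0, 0, 0, 0],
    [-0.5, 22, -0.5, 0, 0, 0, 0],
    [-0.5, 34, -0.5, 0, 0, 0, 0],
    [-0.5, 46, -0.5, 0, 0, 0, 0],
    [-0.5, 58, -0.5, 0, 0, 0, 0],
    [-0.5, 69, -0.5, 0, 0, 0, 0],
    [-0.5, 81, -0.5, 0, 0, 0, 0],
    [-0.5, 93, -0.5, 0, 0, 0, 0],
    [-0.5, 104, -0.5, 0, 0, 0, 0],
    [-0.5, 104, -0.5, 0, 0, 0, 0],
  ],
)

```text
t: 5.22
tool_pos: [0.5732, 0.1296, 0.0452]
tool_rot: [0.671, 0.742, 0.0, 0.0]
force: [-0.5, -0.8, 0.3]
gripper_width: 0.0
grasp_force: 0.0
```

```bash
python3 -c "
from plant import *
from h import *
rel(observe())"
```

```text
5.225 [0.5732 0.1296 0.0452] z to .046: -0.8
[[0.1, -105.4], [0.1, -70.4], [0.1, -35.4], [0.0, 0.6], [35.0, 0.7], [70.0, 0.7]]
```

At the corner over tack4. Next is the short edge.

Emit:
step_arm(
  targets=[
    [0, 0.5, -0.8, 0, 0, 0, 0],
    [11, 0.5, -0.8, 0, 0, 0, 0],
    [23, 0.5, -0.8, 0, 0, 0, 0],
    [35, 0.5, -0.8, 0, 0, 0, 0],
    [47, 0.5, -0.8, 0, 0, 0, 0],
    [59, 0.5, -0.8, 0, 0, 0, 0],
    [70, 0.5, -0.8, 0, 0, 0, 0],
    [70, 0.5, -0.8, 0, 0, 0, 0],
    [70, 0.5, -0.8, 0, 0, 0, 0],
    [70, 0.5, -0.8, 0, 0, 0, 0],
  ],
)

```text
t: 6.48
tool_pos: [0.5661, 0.1989, 0.0461]
tool_rot: [0.671, 0.741, -0.0, 0.0]
force: [-0.3, -0.4, -0.1]
gripper_width: 0.0001
grasp_force: 0.0
```

```bash
python3 - <<'E'
from plant import *
from h import *
s=observe();rel(s)
g=grab_frame("side");w=grab_frame("wrist");o=np.zeros((480,800,3),np.uint8)
o[:,:400]=cv2.resize(g["color"][210:306,210:290],(400,480),interpolation=cv2.INTER_CUBIC)
o[:320,400:]=cv2.resize(w["color"][120:280,156:356],(400,320),interpolation=cv2.INTER_CUBIC)
cv2.imwrite("pics/w4.png",o[:,:,::-1])
E
```

```text
6.475 [0.5661 0.1989 0.0461] z to .046: 0.1
[[-69.6, -105.1], [-69.6, -70.1], [-69.6, -35.1], [-69.6, 0.9], [-34.6, 0.9], [0.4, 0.9]]
```

View pics/w4.png

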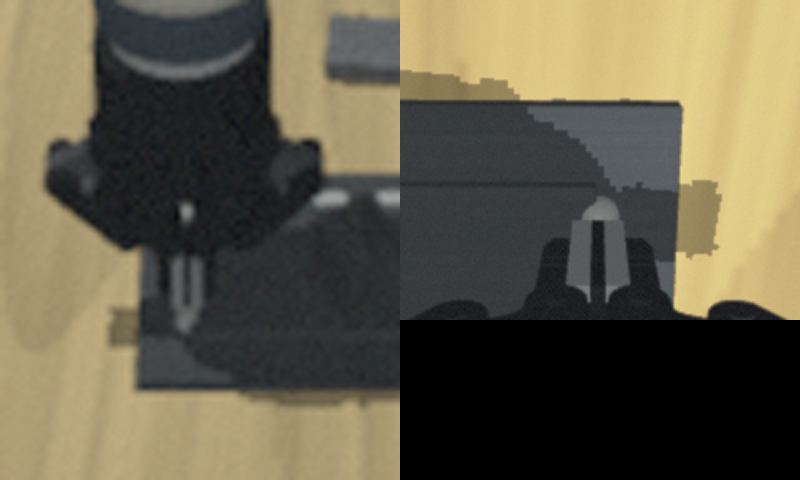

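The wrist view shows the closed tips centred over tack6, whose end is visible just beyond them at (600,208), with the plate undisturbed. The forces are near zero, so I hand in.

```bash
python3 -c "
from plant import *
print(job_done())"
```

```text
the job is handed in; nothing more can be done
None
```

The dry run is done and handed in: the closed fingertips followed tacks 1 to 6 about 10 mm above the joint and are holding over tack 6; force readings stayed near zero and I saw nothing shift.

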